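# Seat a sample tube in the label reader

## Robot

A 6-joint arm with a two-finger parallel gripper is mounted at the origin on the work surface. World frame = base frame: x ahead of the robot, y to its left, z up, the work surface at z = 0. Lengths are in m, angles in rad, forces in N, time in s.
With the tool pointing down it reaches from about 0.225 to 0.875 m from the base axis. Payload 3.4 kg.
Tool frame: the origin (TCP) lies on the centre line of the jaws, within the pads' length; the fingertips stand 11 mm ahead of it and the grasp point (between the pads) lies 8 mm behind it; z points along the fingers, y is the line along which they close (so a half turn about z gives the same grasp; the last joint's range is limited). The gripper opens to 85 mm and grips with 20 to 120 N. Pads are 22 mm wide; open, the fingers measure 114 mm over their backs; the gripper's body (76 mm by 85 mm) begins 54 mm behind the grasp point. The pads swing forward as they close: fully open they stand 13 mm farther back than shut.
Start: joints at [-1.295, 0.276, 1.505, -0, 1.361, -0.121], TCP at [0.222, -0.53, 0.242] pointing down, gripper open.
Joint ranges: [-2.89, 2.89], [-0.75, 2.08], [0.22, 2.7], [-1.18, 4.32], [0.11, 2.71], [-2.7, 2.7]. Speed limits (rad/s): [2.57, 2.57, 3.14, 3.14, 3.14, 3.14].

## Interface

Orientations are given as a unit quaternion [w, x, y, z].
In Python, from rig import manip, eyes, job gives the robot as it stands.
- The arm moves only by the tool drive_tool, never from a script. Its argument "rows" is a list of rows, each a list of 3 entries, a list of its own where there are three numbers: the turn, a rotation vector about the world's x, y, z in rad, then the shift along the world's x, y, z in cm, then the finger opening in cm, from 0 to 8.54. A call has 1 to 8 rows; each row shifts and turns the commanded pose from where the row before left it; what a row does not reach is not made up. A row lasts 1/8 s, in which the tool goes at most 62.5 mm and 10.7 degrees, less where a joint would pass 70% of its speed; a pose out of reach is approached as far as the arm can. A call is refused whole if a number of a shift passes 6.25 or a number of a turn 0.188, either way. A call with a gripper value outside its range is refused whole. The fingers move at their own pace and stop on an object; "force" is the grip in N (left out, the last holds). Time passes only in rows, so rows that do not move let the fingers close. It gives the time, the measured TCP pose, the force, the opening and the grip force at its end, in the units of the state.
- manip.get_state(): the state, without advancing time (a new reading comes with each control period).
- eyes.get_image(name): name is "scene" or "top"; returns the picture (384x512x3 uint8, red, green, blue); there is no depth.
- eyes.get_calibration(name): a dict with "camera_matrix" (3x3 intrinsics, pixels), "k1" (the pictures are not rectified: a ray, as slopes to the right and down, at radius r is drawn at 1 + k1 r^2 times it, then the intrinsics apply), "view" (4x4, takes a point from world to camera coordinates). Camera axes: x right, y up, looking along -z (the intrinsics and any distortion apply to the point x, -y, -z); pixel columns grow to the right and rows downward; lengths in m; the calibration is good to about 2 mm. A picture is of the moment at which its call begins. get_calibration takes no time and is no camera call.
- job.sign_off(): hands the job in; it is judged then, once.
The state is a dict: "clock": time; "qpos": joint angles; "qd": joint speeds; "effort": joint torques, N m; "position": TCP position; "ee_rot": TCP orientation; "contact_force": force on the tool from outside, world axes, zero at the start; "moment": the same for the moment, N m; "width": finger opening in m; "gripper_force": force on a finger pad.
Only numpy, scipy, OpenCV 4.12 (cv2) and the standard library are available. Lean on these libraries where they do the work, as an engineer would, in place of code of your own. Each camera call takes 0.05 s, during which the arm holds its last target. There are 200 camera calls.

## Task

Take the long empty sample tube from the holding tray by its cap and lay it in the V-groove of the label reader, closed end first. Slide it gently along the groove until its end bears on the stop rod, press it home with about 8 N for half a second (never press it on the reader with more than 20 N), then let go so that it rests on both flanks of the groove and against the stop. Leave the other things where they are.

Things in the scene. Friction and masses are not known exactly. Their poses are not given: they have to be found in the camera images.
- tube: the long sample tube: clear plastic with paper label and cap, lying level, 120 mm long; tube diameter 16 mm, closed end slightly rounded; cap 18 mm in diameter, 22 mm long; 20 to 45 g. Origin on its axis at mid length; +x along the axis from cap to closed end. In the tray its axis is 26 mm above the table; the fingers have free room beside the cap, down to the 6 mm thick tray plate
- tube_cap (a point): the point to grip: on the tube's axis in the middle of the cap, 49 mm from the tube's origin towards -x, 109 mm from the closed end. In the groove, a load down on the cap tips the closed end up and jams the tube by friction before it bears on the stop; left free it settles on the flanks by its own weight and slides at under 1 N, e.g. pushed on the cap's flat end
- tube_tip (a point): centre of the tube's closed end, 60 mm from its origin towards +x
- reader: the label reader, fixed: white base 150 x 76 x 37 mm carrying an aluminium V-block; grey scanner head, 72 mm high, beside it (on -y, its face 41 mm from the groove's axis). Origin on the table under the groove's axis, +x along the groove from open mouth to back. A tube seated on both flanks has its axis in the reader's x-z plane, 56 mm above the table
- groove_mouth (a point): axis of a seated tube at the groove's open mouth: 55 mm from the reader's origin towards -x, 56 mm above the table; nothing stands in front of it. The groove is level, 100 mm long, with two 45 degree flanks meeting 45 mm above the table, rims at 63 mm. The tube balances in it by itself only with its closed end more than 60 mm inside the mouth
- tray: the holding tray, fixed: white plate 140 x 200 mm, 6 mm thick, with three pairs of notched rests 62 mm apart along its y, each with one tube along the tray's x, cap to -x; rests stand at x = -13 and +28 mm from its origin (the middle of its underside) and end 26 mm above the table
- small_tube_1: a shorter tube of the same kind in the tray, 75 mm long, 13 mm in diameter, cap 16 mm in diameter; stays where it is. Origin on its axis at mid length, x to the closed end
- small_tube_2: another short tube like it, stays where it is
- pen: flat marker pen lying on the table, 130 mm long, 13 mm wide, 12 mm high; stays. Origin under its middle, x along it
- tape: roll of paper tape lying flat, 90 mm across, 20 mm high; stays. Origin under its centre
- bottle: white bottle, 60 mm in diameter, 150 mm high; stays. Origin under its centre
- plaster_box: cardboard box of plasters 70 x 90 x 40 mm; stays. Origin under its centre
- stop_holder (a point): middle of the top front edge, 75 mm high, of the grey holder across the back end of the groove, 103 mm from the mouth. From it a rigid, clamped steel stop rod, 12 mm in diameter, points to the mouth on the axis of a seated tube; its end face is 66 to 90 mm inside the mouth, as last set. This setting is not reported: find it by feel. The tube's cap always stays outside the mouth
There are look-alikes about, which are no part of the job. Leave any blue or orange look-alike of the reader alone.

How it is judged:
By the outcome, as a careful person would: the job done as asked, in the order asked, and still so for the second after the job is handed in, with the robot touching nothing.
It also fails if it takes over 54 s, if anything falls off the work surface, if the arm or the gripper's body presses on something with over 40 N, if the wrist force passes 120 N, or if a joint passes its speed limit or range.

## Working session

There is one attempt and no reset: what is moved stays moved. The work goes in short steps, Python scripts to look and compute and a tool call to move; the robot and the scene stay as the last step left them, time stands still between calls to the robot, and variables do not carry over. Pictures are saved under pics/ and viewed, at most 10 in all, crops included, and the job is handed in when it is done.

Besides the shell and the picture viewer there is one more tool, called after "Request:" by a JSON object that holds its "api" and its "payload", one argument or row to a line. drive_tool: Moves the arm, as the interface text tells. Its arguments: {"type":"object","properties":{"rows":{"type":"array"},"force":{"type":"number"}},"required":["rows"]}

```bash
mkdir -p pics
python3 - <<'E'
from rig import manip, eyes, job
import cv2
for n in("scene","top"):
    im=eyes.get_image(n); cv2.imwrite(f"pics/{n}0.png",im[:,:,::-1]); cv2.imwrite(f"pics/{n}0b.png",cv2.resize(im[:,:,::-1],(800,600),interpolation=cv2.INTER_CUBIC))
    print(eyes.get_calibration(n))
print(manip.get_state())
E
```

```text
{'camera_matrix': array([[382.73494231,   0.        , 252.3185927 ],
       [  0.        , 382.73494231, 195.5093323 ],
       [  0.        ,   0.        ,   1.        ]]), 'k1': 0.012058524839843439, 'view': array([[-0.80380359,  0.59474119, -0.01351658,  0.47904712],
       [-0.32068878, -0.41405599,  0.85188987,  0.06673144],
       [ 0.50105737,  0.68908675,  0.52354652, -1.25406046],
       [ 0.        ,  0.        ,  0.        ,  1.        ]])}
{'camera_matrix': array([[376.89789655,   0.        , 260.82391499],
       [  0.        , 376.89789655, 192.31914889],
       [  0.        ,   0.        ,   1.        ]]), 'k1': -0.11697171908782948, 'view': array([[ 0.01763053, -0.99967415,  0.01845966, -0.07911936],
       [ 0.99447171,  0.01944423,  0.1031889 , -0.5475491 ],
       [-0.10351421,  0.01653833,  0.99449047, -1.07174109],
       [ 0.        ,  0.        ,  0.        ,  1.        ]])}
{'clock': 0.1, 'qpos': array([-1.29499047e+00,  2.76545238e-01,  1.50602176e+00,  3.69740220e-06,
        1.36073103e+00, -1.20990419e-01]), 'qd': array([ 0.00097058, -0.0005609 , -0.00158509,  0.00029374, -0.00096893,
        0.00155461]), 'effort': array([ 6.62384973e-04, -4.17700517e+01, -2.46404743e+01, -3.13751470e-04,
        5.80922293e-03, -2.06647819e-06]), 'position': array([ 0.22209027, -0.5298694 ,  0.24151246]), 'ee_rot': array([-8.50272485e-04,  9.80383281e-01,  1.97098696e-01, -6.41362683e-05]), 'contact_force': array([-0.06104725,  0.70848256, -0.39331878]), 'moment': array([0.03303501, 0.01790833, 0.01602895]), 'gripper_force': 0.0, 'width': 0.08516484568516594}
```

View pics/scene0b.png

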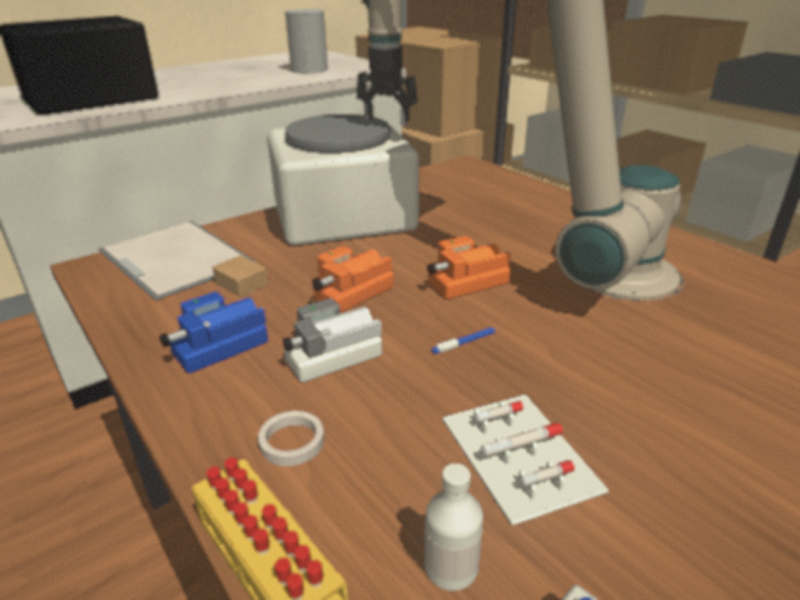

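View pics/top0b.png

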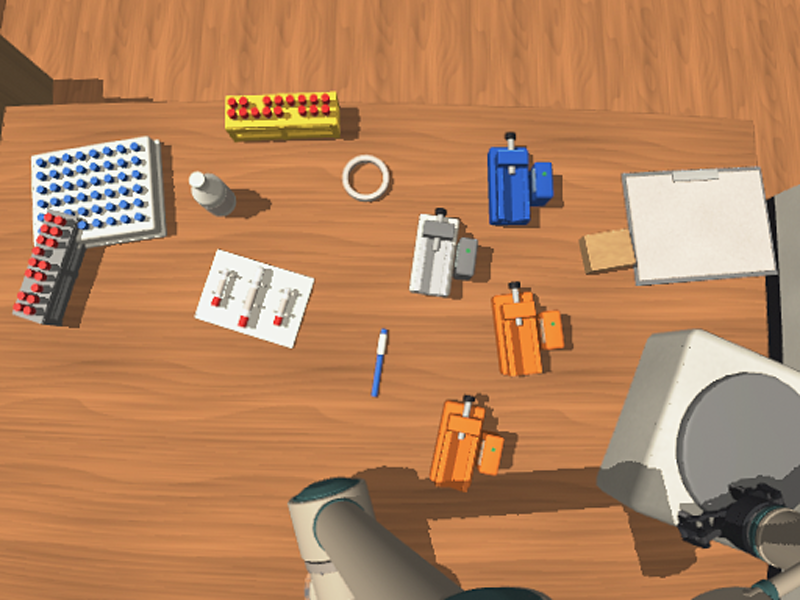

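The scene view shows the white reader at about (335,340) and the tray at (525,460). In the top view the long tube's cap is at about (243,322) and its tip at (260,268), with the reader mouth at about (432,295). Next I'll take an enlarged crop.

Run:
```python
import cv2,numpy as np
im=cv2.imread("pics/top0.png")
a=im[155:225,138:188];b=im[128:198,258:308]
m=np.hstack([cv2.resize(c,None,fx=8,fy=8,interpolation=cv2.INTER_CUBIC) for c in(a,b)])
cv2.imwrite("pics/crop1.png",m)
```

```text
(no output)
```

View pics/crop1.png

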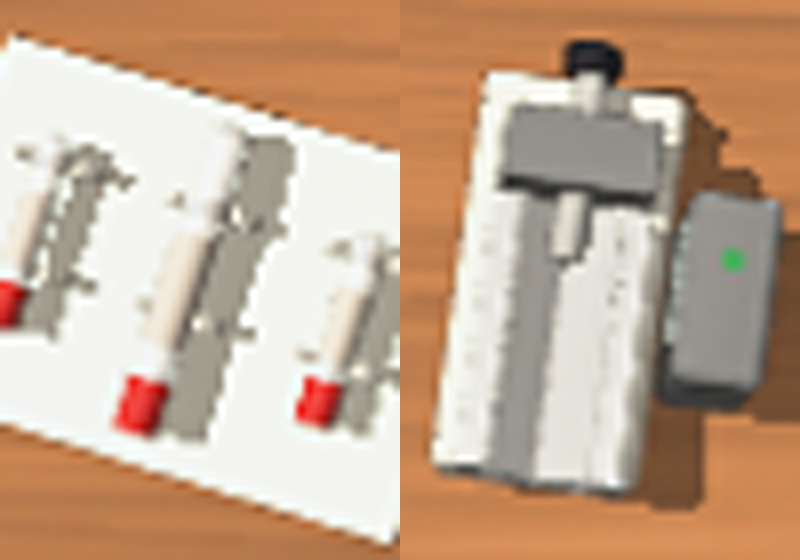

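```bash
cat > h.py <<'E'
import numpy as np,cv2
from rig import manip,eyes,job
def ray(n,u,v,z):
    c=eyes.get_calibration(n);K=c["camera_matrix"];V=c["view"]
    x,y=cv2.undistortPoints(np.array([[[u,v]]],float),K,np.array([c["k1"],0,0,0.]))[0,0]
    R=V[:3,:3];o=-R.T@V[:3,3];d=R.T@np.array([x,-y,-1])
    return o+d*(z-o[2])/d[2]
def pix(n,p):
    c=eyes.get_calibration(n);q=c["view"][:3,:3]@p+c["view"][:3,3];q=q*[1,-1,-1]
    s=q[:2]/q[2];s=s*(1+c["k1"]*(s@s));K=c["camera_matrix"]
    return s*K[0,0]+K[:2,2]
E
python3 - <<'E'
from h import *
A=lambda x,y,z:ray("top",138+x/8-.5+.06,155+y/8-.5+.06,z)
B=lambda x,y,z:ray("top",258+(x-400)/8-.44,128+y/8-.44,z)
np.set_printoptions(precision=4,suppress=True)
tip=A(226,130,.026);cap=A(142,404,.028);e=A(137,431,.026)
print("tube",tip,cap,e,np.linalg.norm((tip-cap)[:2]),np.degrees(np.arctan2(*(tip-cap)[1::-1])))
h=B(578,188,.075);vm=B(536,485,.045);vt=B(556,215,.045);rt=B(567,257,.056);r0=B(573,197,.056)
fl=B(432,467,.037);fr=B(635,493,.037);bl=B(487,72,.037);br=B(690,97,.037)
print("holder",h,"valley",vm,vt,"rod",rt,r0);print("base",fl,fr,bl,br,"len",np.linalg.norm(fl-bl),np.linalg.norm(fl-fr))
for n,a,b in(("h-vm",h,vm),("vt-vm",vt,vm),("l",bl,fl),("r",br,fr),("w",fl,fr)): print(n,np.linalg.norm((a-b)[:2]),np.degrees(np.arctan2(*(a-b)[1::-1])))
E
```

```text
tube [0.6077 0.213  0.026 ] [0.5055 0.2391 0.028 ] [0.4957 0.241  0.026 ] 0.10541740888125542 -14.33212404559629
holder [ 0.6629 -0.12    0.075 ] valley [ 0.56   -0.1081  0.045 ] [ 0.6592 -0.114   0.045 ] rod [ 0.6416 -0.1175  0.056 ] [ 0.6637 -0.1195  0.056 ]
base [ 0.5668 -0.0706  0.037 ] [ 0.5587 -0.1445  0.037 ] [ 0.7141 -0.0884  0.037 ] [ 0.7064 -0.1636  0.037 ] len 0.14837623687709187 0.07437909495240766
h-vm 0.10355573088995486 -6.600234689022735
vt-vm 0.09935311345555269 -3.4438194487349016
l 0.14837623687709187 -6.871154904544464
r 0.14891130500722408 -7.335741657293509
w 0.07437909495240766 83.79511736195205
```

The crop shows the cap centre at (142,404) and the tip at (227,130). The reader's holder edge is at (578,188), the rod tip at (567,257) and the mouth valley at (536,485). The world fit gives the cap at (0.504,0.239) with yaw about -14.3°. The reader mouth is at (0.5607,-0.1075) with yaw about -7°, and the rod end is about 81 mm inside.

Request:
{"api": "drive_tool", "payload": {
  "rows": [
    [[0, 0, -0.162], [2.0, 5.5, 0], 5],
    [[0, 0, -0.162], [2.0, 5.5, 0], 5],
    [[0, 0, -0.162], [2.0, 5.5, 0], 5],
    [[0, 0, -0.162], [2.0, 5.5, 0], 5],
    [[0, 0, 0], [2.0, 5.5, 0], 5],
    [[0, 0, 0], [2.0, 5.5, 0], 5],
    [[0, 0, 0], [2.0, 5.5, 0], 5],
    [[0, 0, 0], [2.0, 5.5, 0], 5]
  ],
  "force": 30
}}

```text
clock: 1.1
position: [0.3824, -0.0885, 0.2423]
ee_rot: [0.0, 0.992, -0.125, 0.0]
contact_force: [1.6, -0.9, 0.2]
width: 0.05
gripper_force: 0.0
```

Request:
{"api": "drive_tool", "payload": {
  "rows": [
    [[0, 0, 0], [2.0, 5.5, 0], 5],
    [[0, 0, 0], [2.0, 5.5, 0], 5],
    [[0, 0, 0], [2.0, 5.5, 0], 5],
    [[0, 0, 0], [2.0, 5.5, -3], 5],
    [[0, 0, 0], [2.0, 5.5, -3], 5],
    [[0, 0, 0], [2.0, 5.5, -3], 5],
    [[0, 0, 0], [0, 0, -3], 5],
    [[0, 0, 0], [0, 0, 0], 5]
  ]
}}

```text
clock: 2.1
position: [0.4969, 0.2313, 0.124]
ee_rot: [0.002, 0.992, -0.125, -0.003]
contact_force: [-0.6, 0.1, -0.2]
width: 0.0501
gripper_force: 0.0
```

Run:
```python
from h import *
s=manip.get_state();print(s["clock"],s["position"],s["ee_rot"],s["width"],s["contact_force"],s["qpos"])
w,x,y,z=s["ee_rot"];print("yaw",np.degrees(2*np.arctan2(y,x)))
im=eyes.get_image("scene")[:,:,::-1]; t=eyes.get_image("top")[:,:,::-1]
cv2.imwrite("pics/c2.png",np.hstack([cv2.resize(im[215:335,270:390],(400,400),interpolation=2),cv2.resize(t[130:230,110:210],(400,400),interpolation=2)]))
print(pix("scene",np.array([.504,.239,.035])),pix("scene",np.array([.61,.212,.026])))
```

```text
2.1 [0.49692193 0.23131358 0.12403819] [ 0.00162883  0.99219576 -0.12463711 -0.00324336] 0.05008798248167215 [-0.5956715   0.13726793 -0.20150111] [ 3.08856859e-01  3.32296492e-01  1.73741902e+00 -2.60063252e-04
  1.07913233e+00  2.12970261e+00]
yaw -14.319694577371859
[353.26611084 272.31503915] [307.91692072 289.99558568]
```

View pics/c2.png

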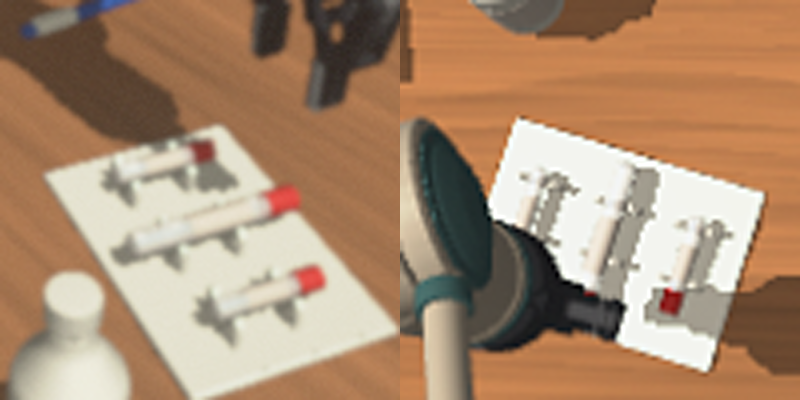

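The scene crop shows the cap centre at (280,198), which is full-frame (354,274) against a predicted (353,272). The tip is at about (311,288). The estimate holds, so I'll descend.

Request:
{"api": "drive_tool", "payload": {
  "rows": [
    [[0, 0, 0], [0, 0, -3], 5],
    [[0, 0, 0], [0, 0, -3], 5],
    [[0, 0, 0], [0, 0, -2], 5],
    [[0, 0, 0], [0, 0, 0], 5],
    [[0, 0, 0], [0, 0, 0], 5],
    [[0, 0, 0], [0, 0, 0], 5]
  ]
}}

```text
clock: 2.95
position: [0.5004, 0.2316, 0.0484]
ee_rot: [-0.001, 0.992, -0.125, 0.001]
contact_force: [0.0, -0.4, -0.2]
width: 0.0499
gripper_force: 0.0
```

Run:
```python
from h import *
im=eyes.get_image("scene")[:,:,::-1]
cv2.imwrite("pics/c3.png",cv2.resize(im[220:310,290:410],(800,600),interpolation=2))
```

```text
(no output)
```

View pics/c3.png

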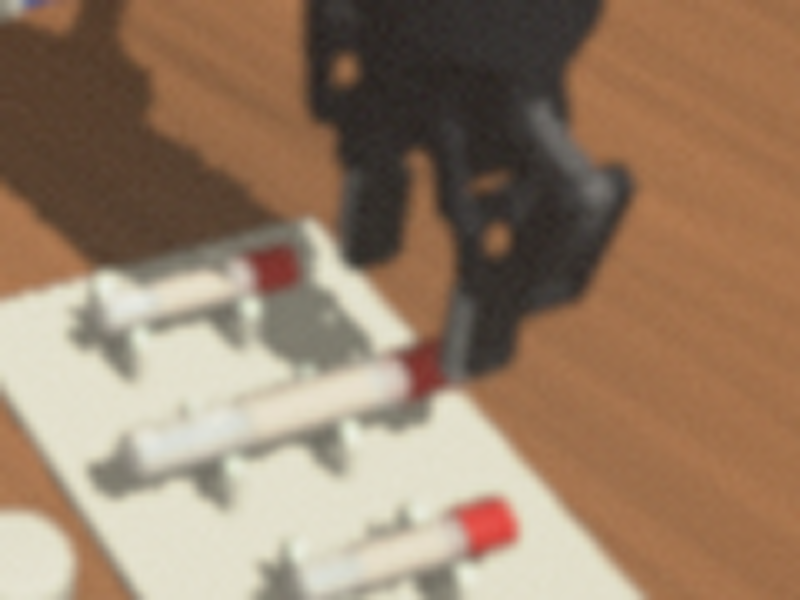

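The picture shows the open fingers slightly to the -y and back side of the cap (cap at (420,370), finger at (485,340)). This matches the measured 7 mm y shortfall, so I'll correct and go down.

Request:
{"api": "drive_tool", "payload": {
  "rows": [
    [[0, 0, 0], [0.3, 0.75, 0], 5],
    [[0, 0, 0], [0, 0, -1.4], 5],
    [[0, 0, 0], [0, 0, -1.3], 5],
    [[0, 0, 0], [0, 0, 0], 5],
    [[0, 0, 0], [0, 0, 0], 5],
    [[0, 0, 0], [0, 0, 0], 5]
  ]
}}

```text
clock: 3.75
position: [0.5025, 0.239, 0.02]
ee_rot: [-0.0, 0.992, -0.125, 0.0]
contact_force: [-0.1, -0.0, -0.1]
width: 0.0503
gripper_force: 0.0
```

Run:
```python
from h import *
im=eyes.get_image("scene")[:,:,::-1]
cv2.imwrite("pics/c4.png",cv2.resize(im[220:310,290:410],(800,600),interpolation=2))
```

```text
(no output)
```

View pics/c4.png

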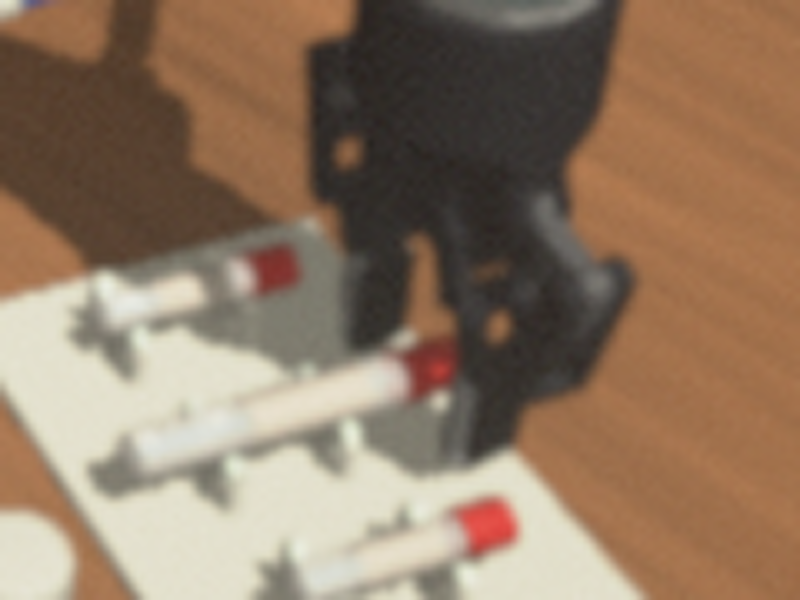

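The cap at (430,365) lies between the fingers, and the pads' front edge lines up with the cap's front edge. I'll close and lift.

Request:
{"api": "drive_tool", "payload": {
  "rows": [
    [[0, 0, 0], [0, 0, 0], 1],
    [[0, 0, 0], [0, 0, 0], 1],
    [[0, 0, 0], [0, 0, 0], 1],
    [[0, 0, 0], [0, 0, 0], 1],
    [[0, 0, 0], [0, 0, 0], 1],
    [[0, 0, 0], [0, 0, 0], 1]
  ],
  "force": 35
}}

```text
clock: 4.55
position: [0.5024, 0.2391, 0.0199]
ee_rot: [-0.0, 0.992, -0.125, 0.0]
contact_force: [-0.6, 1.8, 0.9]
width: 0.0169
gripper_force: 34.1
```

Request:
{"api": "drive_tool", "payload": {
  "rows": [
    [[0, 0, 0], [0, 0, 1], 1],
    [[0, 0, 0], [0, 0, 2], 1],
    [[0, 0, 0], [0, 0, 3], 1],
    [[0, 0, 0], [0, 0, 3], 1],
    [[0, 0, 0], [0, 0, 3], 1],
    [[0, 0, 0], [0, 0, 0], 1],
    [[0, 0, 0], [0, 0, 0], 1]
  ]
}}

```text
clock: 5.42
position: [0.5015, 0.2386, 0.1392]
ee_rot: [0.0, 0.992, -0.125, -0.001]
contact_force: [-0.7, 0.4, -0.9]
width: 0.0171
gripper_force: 34.1
```

Run:
```python
from h import *
im=eyes.get_image("scene")[:,:,::-1];t=eyes.get_image("top")[:,:,::-1]
cv2.imwrite("pics/c5.png",np.hstack([cv2.resize(i,(400,400),interpolation=2) for i in(im[180:300,270:390],t[130:220,115:205])]))
u=pix("scene",np.array([.5025,.239,.148]));print(u,pix("top",np.array([.5025,.239,.148])))
d=np.array([np.cos(.25),-np.sin(.25),0]);p=np.array([.5025,.239,.138])
print(pix("scene",p+.109*d),pix("top",p+.109*d))
```

```text
[360.83302354 229.43008089] [143.46246078 203.00707646]
[312.29060846 247.11628385] [156.51203977 163.94711411]
```

View pics/c5.png

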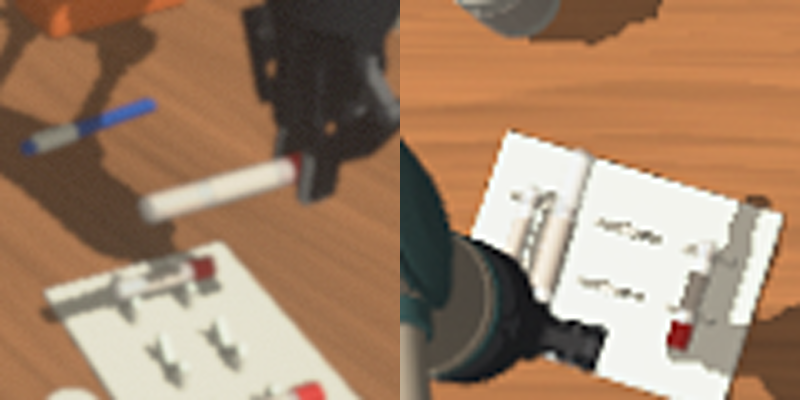

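The tube is held level. The tip is at about (313.5,243.6) in scene and (156.6,165) in top, both within 1 px of the prediction. I'll carry it over the groove.

Request:
{"api": "drive_tool", "payload": {
  "rows": [
    [[0, 0, 0], [0, -2, 0], 1],
    [[0, 0, 0.032], [0.3, -4.3, 0], 1],
    [[0, 0, 0.032], [0.3, -4.3, 0], 1],
    [[0, 0, 0.032], [0.3, -4.3, 0], 1],
    [[0, 0, 0.032], [0.3, -4.3, 0], 1],
    [[0, 0, 0], [0.3, -4.3, 0], 1],
    [[0, 0, 0], [0.3, -4.3, 0], 1],
    [[0, 0, 0], [0, -4.3, 0], 1]
  ]
}}

```text
clock: 6.52
position: [0.5193, -0.0845, 0.1391]
ee_rot: [0.0, 0.998, -0.062, -0.001]
contact_force: [0.6, 0.5, -0.7]
width: 0.0168
gripper_force: 34.2
```

Request:
{"api": "drive_tool", "payload": {
  "rows": [
    [[0, 0, 0], [0, -2, 0], 1],
    [[0, 0, 0], [0, 0, -2], 1],
    [[0, 0, 0], [0, 0, -2], 1],
    [[0, 0, 0], [0, 0, 0], 1],
    [[0, 0, 0], [0, 0, 0], 1],
    [[0, 0, 0], [0, 0, 0], 1]
  ]
}}

```text
clock: 7.28
position: [0.5208, -0.1021, 0.1006]
ee_rot: [0.0, 0.998, -0.061, 0.001]
contact_force: [0.8, 0.2, -0.3]
width: 0.0166
gripper_force: 34.2
```

Run:
```python
from h import *
s=manip.get_state();print(s["position"],np.degrees(2*np.arctan2(s["ee_rot"][2],s["ee_rot"][1])),s["contact_force"])
```

```text
[ 0.52079888 -0.10208402  0.10063081] -7.039477839193277 [ 0.80973942  0.19006258 -0.2731184 ]
```

Request:
{"api": "drive_tool", "payload": {
  "rows": [
    [[0, 0, 0], [0, 0, -1.5], 1],
    [[0, 0, 0], [0, 0, -1.5], 1],
    [[0, 0, 0], [0, 0, 0], 1],
    [[0, 0, 0], [0, 0, 0], 1]
  ]
}}

```text
clock: 7.78
position: [0.5202, -0.102, 0.0695]
ee_rot: [-0.0, 0.998, -0.062, -0.0]
contact_force: [1.0, 0.1, -0.8]
width: 0.0167
gripper_force: 34.2
```

Run:
```python
from h import *
im=eyes.get_image("scene")[:,:,::-1];t=eyes.get_image("top")[:,:,::-1]
cv2.imwrite("pics/c6.png",np.hstack([cv2.resize(i,(400,560),interpolation=2) for i in(im[165:249,170:230],t[128:198,258:308])]))
d=np.array([np.cos(.123),-np.sin(.123),0]);p=np.array([.5208,-.1021,.076])
for n in("scene","top"):print(pix(n,p+.109*d),pix(n,p+.05*d))
```

```text
[214.68122727 204.27749836] [235.20104927 198.04221287]
[278.1097808  162.73020832] [275.27584954 183.24383177]
```

View pics/c6.png

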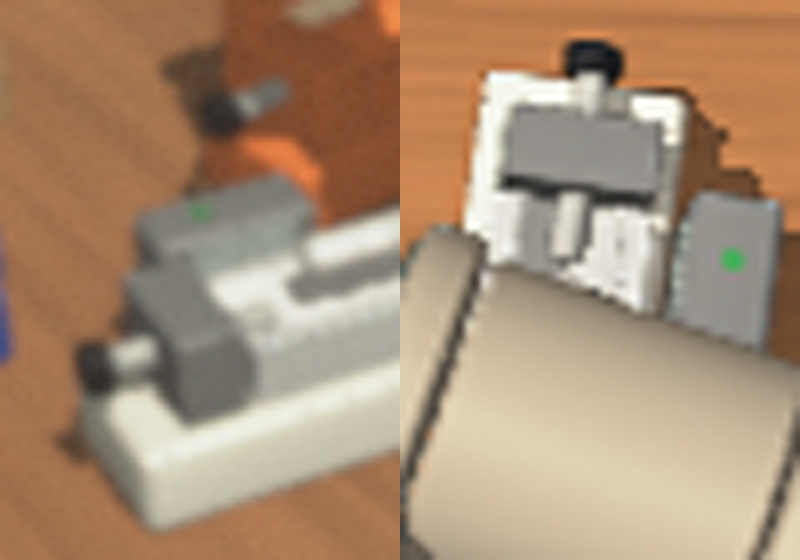

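The scene crop shows the tip at (308,250), full-frame (216,202.5), over the groove and within 2 px of the prediction. The top view is blocked by the arm. I'll lower slowly.

Request:
{"api": "drive_tool", "payload": {
  "rows": [
    [[0, 0, 0], [0, 0, -0.6], 1],
    [[0, 0, 0], [0, 0, -0.5], 1],
    [[0, 0, 0], [0, 0, -0.3], 1],
    [[0, 0, 0], [0, 0, -0.2], 1],
    [[0, 0, 0], [0, 0, 0], 1],
    [[0, 0, 0], [0, 0, 0], 1]
  ]
}}

```text
clock: 8.62
position: [0.5204, -0.1021, 0.0539]
ee_rot: [0.0, 0.998, -0.062, 0.0]
contact_force: [0.3, -0.4, 0.2]
width: 0.017
gripper_force: 34.2
```

Request:
{"api": "drive_tool", "payload": {
  "rows": [
    [[0, 0, 0], [0, 0, -0.1], 1],
    [[0, 0, 0], [0, 0, -0.1], 1],
    [[0, 0, 0], [0, 0, 0], 1],
    [[0, 0, 0], [0, 0, 0], 1]
  ]
}}

```text
clock: 9.12
position: [0.5202, -0.102, 0.0518]
ee_rot: [0.0, 0.998, -0.062, -0.0]
contact_force: [-0.0, -0.4, -0.3]
width: 0.0172
gripper_force: 34.2
```

Request:
{"api": "drive_tool", "payload": {
  "rows": [
    [[0, 0, 0], [0, 0, -0.1], 1],
    [[0, 0, 0], [0, 0, 0], 1],
    [[0, 0, 0], [0, 0, 0], 1]
  ]
}}

```text
clock: 9.5
position: [0.5202, -0.102, 0.0508]
ee_rot: [0.0, 0.998, -0.062, -0.0]
contact_force: [0.1, 0.2, -0.1]
width: 0.0167
gripper_force: 34.2
```

Request:
{"api": "drive_tool", "payload": {
  "rows": [
    [[0, 0, 0], [0.2, -0.02, 0], 1],
    [[0, 0, 0], [0.2, -0.03, 0], 1],
    [[0, 0, 0], [0, 0, 0], 1],
    [[0, 0, 0], [0, 0, 0], 1]
  ]
}}

```text
clock: 10.0
position: [0.5242, -0.1026, 0.0508]
ee_rot: [0.0, 0.998, -0.062, -0.0]
contact_force: [0.0, -0.0, 0.3]
width: 0.0167
gripper_force: 34.2
```

Request:
{"api": "drive_tool", "payload": {
  "rows": [
    [[0, 0, 0], [0, 0, 0], 2.2],
    [[0, 0, 0], [0, 0, 0], 2.6],
    [[0, 0, 0], [0, 0, 0], 3.2],
    [[0, 0, 0], [0, 0, 0], 4],
    [[0, 0, 0], [0, 0, 0], 4.5],
    [[0, 0, 0], [0, 0, 0], 4.5]
  ]
}}

```text
clock: 10.75
position: [0.5243, -0.1025, 0.0508]
ee_rot: [0.0, 0.998, -0.062, 0.0]
contact_force: [0.4, 0.0, 0.6]
width: 0.0446
gripper_force: 0.0
```

Run:
```python
from h import *
im=eyes.get_image("scene")[:,:,::-1]
cv2.imwrite("pics/c7.png",cv2.resize(im[165:255,170:290],(800,600),interpolation=2))
d=np.array([np.cos(.123),-np.sin(.123),0]);p=np.array([.5242,-.1025,.056])
print(pix("scene",p+.109*d),pix("scene",p+.05*d))
```

```text
[213.97856901 211.1586377 ] [234.33257038 204.81264182]
```

View pics/c7.png

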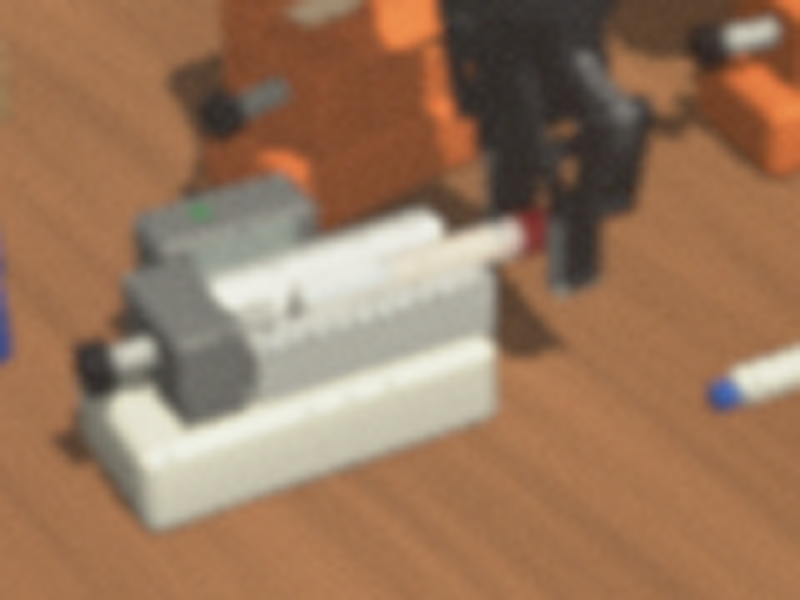

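The tube lies in the groove, with its tip at (295,300) about 10 mm short of the rod end at (270,310). I'll back the open fingers off behind the cap and close them.

Request:
{"api": "drive_tool", "payload": {
  "rows": [
    [[0, 0, 0], [-0.8, 0.1, 0], 4.5],
    [[0, 0, 0], [-0.8, 0.1, 0], 4.5],
    [[0, 0, 0], [-1.0, 0.12, 0], 4.5],
    [[0, 0, 0], [-1.0, 0.12, 0], 4.5],
    [[0, 0, 0], [0, 0, 0], 4.5],
    [[0, 0, 0], [0, 0, 0], 4.5]
  ]
}}

```text
clock: 11.55
position: [0.4886, -0.0983, 0.051]
ee_rot: [0.0, 0.998, -0.062, 0.0]
contact_force: [0.3, 0.2, 0.4]
width: 0.0451
gripper_force: 0.0
```

Request:
{"api": "drive_tool", "payload": {
  "rows": [
    [[0, 0, 0], [0, 0, 0], 0],
    [[0, 0, 0], [0, 0, 0], 0],
    [[0, 0, 0], [0, 0, 0], 0],
    [[0, 0, 0], [0, 0, 0], 0],
    [[0, 0, 0], [0, 0, 0], 0]
  ]
}}

```text
clock: 12.18
position: [0.4882, -0.0982, 0.0508]
ee_rot: [0.0, 0.998, -0.062, -0.0]
contact_force: [1.0, -0.3, 0.4]
width: 0.0002
gripper_force: 0.0
```

Request:
{"api": "drive_tool", "payload": {
  "rows": [
    [[0, 0, 0], [0.4, -0.05, 0], 0],
    [[0, 0, 0], [0.4, -0.05, 0], 0],
    [[0, 0, 0], [0.2, -0.02, 0], 0],
    [[0, 0, 0], [0.2, -0.03, 0], 0],
    [[0, 0, 0], [0.2, -0.02, 0], 0],
    [[0, 0, 0], [0.2, -0.03, 0], 0],
    [[0, 0, 0], [0, 0, 0], 0]
  ]
}}

```text
clock: 13.05
position: [0.5044, -0.1002, 0.0508]
ee_rot: [0.0, 0.998, -0.062, 0.0]
contact_force: [-0.1, 0.2, 0.4]
width: 0.0
gripper_force: 0.0
```

Request:
{"api": "drive_tool", "payload": {
  "rows": [
    [[0, 0, 0], [0.1, -0.01, 0], 0],
    [[0, 0, 0], [0.1, -0.01, 0], 0],
    [[0, 0, 0], [0.1, -0.02, 0], 0],
    [[0, 0, 0], [0, 0, 0], 0]
  ]
}}

```text
clock: 13.55
position: [0.5074, -0.1006, 0.0508]
ee_rot: [0.0, 0.998, -0.062, 0.0]
contact_force: [-0.6, 0.1, 0.3]
width: -0.0
gripper_force: 0.0
```

Request:
{"api": "drive_tool", "payload": {
  "rows": [
    [[0, 0, 0], [0.05, -0.01, 0], 0],
    [[0, 0, 0], [0.05, 0, 0], 0],
    [[0, 0, 0], [0.05, -0.01, 0], 0],
    [[0, 0, 0], [0.05, -0.01, 0], 0],
    [[0, 0, 0], [0, 0, 0], 0]
  ]
}}

```text
clock: 14.18
position: [0.5094, -0.1009, 0.0508]
ee_rot: [0.0, 0.998, -0.062, 0.0]
contact_force: [-0.4, 0.7, 0.7]
width: 0.0002
gripper_force: 0.0
```

Request:
{"api": "drive_tool", "payload": {
  "rows": [
    [[0, 0, 0], [0.05, -0.01, 0], 0],
    [[0, 0, 0], [0.05, 0, 0], 0],
    [[0, 0, 0], [0.0, 0, 0], 0]
  ]
}}

```text
clock: 14.55
position: [0.5104, -0.101, 0.0508]
ee_rot: [0.0, 0.998, -0.062, 0.0]
contact_force: [-0.2, -0.2, 0.5]
width: 0.0
gripper_force: 0.0
```

Request:
{"api": "drive_tool", "payload": {
  "rows": [
    [[0, 0, 0], [0.05, -0.01, 0], 0],
    [[0, 0, 0], [0.05, 0, 0], 0],
    [[0, 0, 0], [0.0, 0, 0], 0]
  ]
}}

```text
clock: 14.92
position: [0.5106, -0.1009, 0.0507]
ee_rot: [-0.0, 0.998, -0.061, -0.001]
contact_force: [-2.3, 0.1, 1.1]
width: -0.0002
gripper_force: 1.2
```

Request:
{"api": "drive_tool", "payload": {
  "rows": [
    [[0, 0, 0], [0.05, -0.01, 0], 0],
    [[0, 0, 0], [0.05, 0, 0], 0],
    [[0, 0, 0], [0.0, 0, 0], 0]
  ]
}}

```text
clock: 15.3
position: [0.5106, -0.1009, 0.0505]
ee_rot: [-0.0, 0.998, -0.061, -0.002]
contact_force: [-6.1, -1.2, 3.1]
width: -0.0003
gripper_force: 2.7
```

Request:
{"api": "drive_tool", "payload": {
  "rows": [
    [[0, 0, 0], [0.05, -0.01, 0], 0],
    [[0, 0, 0], [0.05, 0, 0], 0],
    [[0, 0, 0], [0.0, 0, 0], 0]
  ]
}}

```text
clock: 15.68
position: [0.5106, -0.1008, 0.0504]
ee_rot: [-0.0, 0.998, -0.061, -0.003]
contact_force: [-7.7, -1.1, 4.0]
width: 0.0002
gripper_force: 3.5
```

Request:
{"api": "drive_tool", "payload": {
  "rows": [
    [[0, 0, 0], [0, 0, 0.04], 0],
    [[0, 0, 0], [0, 0, 0], 0]
  ]
}}

```text
clock: 15.92
position: [0.5106, -0.1008, 0.0505]
ee_rot: [-0.0, 0.998, -0.061, -0.003]
contact_force: [-5.7, -0.4, 2.0]
width: -0.0005
gripper_force: 3.2
```

Request:
{"api": "drive_tool", "payload": {
  "rows": [
    [[0, 0, 0], [0.05, -0.01, 0.05], 0],
    [[0, 0, 0], [0.04, 0, 0.01], 0],
    [[0, 0, 0], [0, 0, 0], 0]
  ]
}}

```text
clock: 16.3
position: [0.5107, -0.1006, 0.0508]
ee_rot: [-0.0, 0.998, -0.061, -0.004]
contact_force: [-6.7, -0.2, 1.2]
width: -0.0001
gripper_force: 3.7
```

Request:
{"api": "drive_tool", "payload": {
  "rows": [
    [[0, 0, 0], [0.05, -0.01, 0.03], 0],
    [[0, 0, 0], [0, 0, 0], 0],
    [[0, 0, 0], [0, 0, 0], 0]
  ]
}}

```text
clock: 16.68
position: [0.5107, -0.1006, 0.0509]
ee_rot: [-0.001, 0.998, -0.061, -0.004]
contact_force: [-7.9, -0.3, 0.5]
width: -0.0
gripper_force: 3.9
```

Request:
{"api": "drive_tool", "payload": {
  "rows": [
    [[0, 0, 0], [0, 0, 0], 0],
    [[0, 0, 0], [0, 0, 0], 0],
    [[0, 0, 0], [0, 0, 0], 0],
    [[0, 0, 0], [0, 0, 0], 0]
  ]
}}

```text
clock: 17.18
position: [0.5107, -0.1005, 0.0509]
ee_rot: [-0.001, 0.998, -0.061, -0.004]
contact_force: [-7.8, -1.1, 1.3]
width: -0.0
gripper_force: 3.9
```

About 8 N was held for over half a second with almost no down load. Now I'll back off straight along the axis.

Request:
{"api": "drive_tool", "payload": {
  "rows": [
    [[0, 0, 0], [0, 0, 0], 0],
    [[0, 0, 0], [-0.1, 0.01, 0], 0],
    [[0, 0, 0], [-0.15, 0.02, 0], 0],
    [[0, 0, 0], [-0.3, 0.04, 0], 0],
    [[0, 0, 0], [-1, 0.12, 0], 0],
    [[0, 0, 0], [-2, 0.25, 0], 0],
    [[0, 0, 0], [-3, 0.4, 1], 0],
    [[0, 0, 0], [0, 0, 0], 0]
  ]
}}

```text
clock: 18.18
position: [0.4475, -0.0926, 0.0627]
ee_rot: [0.0, 0.998, -0.062, 0.0]
contact_force: [0.4, -0.8, 0.1]
width: -0.0002
gripper_force: 0.0
```

Request:
{"api": "drive_tool", "payload": {
  "rows": [
    [[0, 0, 0], [-4, 2, 4], 0],
    [[0, 0, 0], [-2, 4, 4], 0],
    [[0, 0, 0], [0, 4, 4], 0],
    [[0, 0, 0], [0, 5, 3], 0],
    [[0, 0, 0], [0, 5, 0], 0],
    [[0, 0, 0], [0, 5, 0], 0],
    [[0, 0, 0], [0, 0, 0], 0],
    [[0, 0, 0], [0, 0, 0], 0]
  ]
}}

```text
clock: 19.18
position: [0.3898, 0.1569, 0.2122]
ee_rot: [0.0, 0.998, -0.061, 0.001]
contact_force: [0.2, 0.3, -0.5]
width: -0.0002
gripper_force: 0.0
```

Run:
```python
from h import *
im=eyes.get_image("scene")[:,:,::-1];t=eyes.get_image("top")[:,:,::-1]
cv2.imwrite("pics/c8.png",np.hstack([cv2.resize(i,(400,480),interpolation=2) for i in(im[165:261,175:255],t[128:212,245:315])]))
```

```text
(no output)
```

View pics/c8.png

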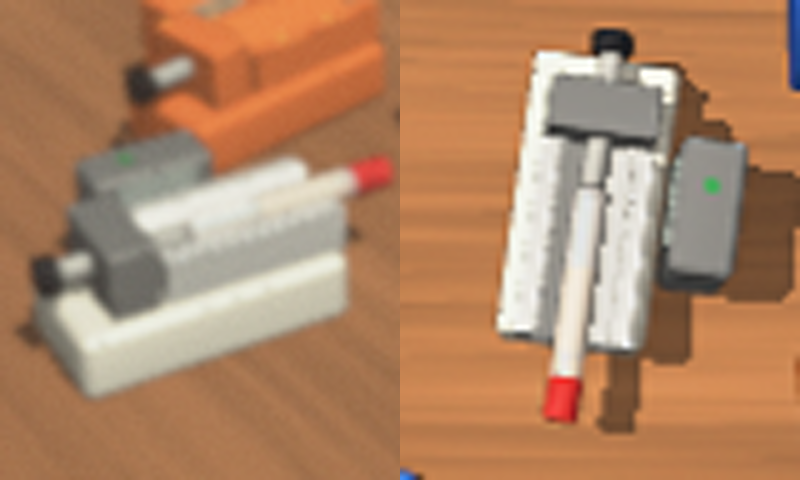

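The tube rests in the groove with its tip against the rod at (590,188) in the top crop, its cap outside the mouth at (563,400), and the robot well clear.

```bash
python3 -c "
from rig import job
print(job.sign_off())"
```

```text
the job is handed in; nothing more can be done
None
```

The tube lies in the groove against the stop rod, pressed home with about 8 N for over half a second and then released; the job was handed in at about 19 s on the robot's clock, with the arm clear and nothing else moved.

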